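# Run the holding disc round its L-slot to trap a carving blank

## Task

On the slotted carving board, push the blue holding disc with your fingers along its L-shaped slot to the corner, then round the corner and along the short leg right to its end, so that it pushes the wooden blank home against the long cleat and traps it there. The disc is only pushed: never lift its pin out of the slot. Leave the glue bottle, the gouge and the dark offcut where they are, then take the hand clear.

Things in the scene. Friction and masses are not known exactly. Their poses are not given: they have to be found in the camera images.
- board: Pale wooden board fixed to the bench, 300 (x) x 330 (y) x 40 mm; origin at the centre of its underside, z up, top face at z = 40. An L-shaped slot 24 mm wide, 28 deep, is cut in its top (dark floor, dark edge band). Two fixed cleats stand 22 mm above the top: the long one over x 0 to 140, y -148 to -123, the end one over x 120 to 142, y -115 to -35.
- disc: Round blue disc, 92 mm diameter, 24 thick, about 0.45 kg, flat and loose on the board's top; origin at the centre of its underside, yaw meaningless. A bolt head stands 4 mm proud on top; beneath, a steel pin, 18 mm diameter, 24 long, hangs in the slot with 3 mm play each side. Starts early in the long leg; slides with a few N of friction. Push low on the rim: pushed hard at a slot end it may tip.
- blank: Loose mid-brown wooden block 100 (x) x 90 (y) x 30 mm, about 0.2 kg, a dark round mark on top, lying on the board beside the long cleat with a gap of about 8 to 18 mm; origin at the centre of its underside. The disc at the slot's end pushes it to within about 2 mm of the long cleat.
- slot_start (a point): Fixed on the board's top face: where the pin's axis is at the outer end of the long leg; in the board's frame x -80, y +85 mm. The long leg runs straight from here along the board's +x to slot_corner.
- slot_corner (a point): The same where the pin's axis is at the corner of the L: board x +65, y +85 mm. The short leg runs straight from here along the board's -y to slot_end.
- slot_end (a point): The same where the pin's axis is at the closed end of the short leg, the disc's final place: board x +65, y +15 mm.
- glue: Bystander: white glue bottle with a red cap, 54 mm diameter, 130 mm tall, standing on the bench off the board's -y side; origin at the centre of its underside.
- gouge: Bystander: small palm gouge, pale wooden handle 65 mm long and 24 mm thick, short steel blade, 136 mm in all, lying on the board's -x, -y quarter; origin near the ferrule, on its underside.
- offcut: Bystander: dark wooden block 50 x 70 x 45 mm tall, on the bench off the board's +y side; origin at the centre of its underside.
There are look-alikes about, which are no part of the job. There is more than one size of the disc; the one meant has the size given above.

How it is judged (in metres and radians):
On the way:
1. the disc's pin has reached the corner of the slot (horizontal distance between disc and slot_corner below 0.012 m and z of disc in the frame of board below 0.046 m), for 0.1 s.
At the end, for the whole second after the job is handed in: The disc lies flat and at rest with its pin within 7 mm of the end of the short leg, and the blank lies flat and at rest between the disc and the long cleat, less than about 9 mm from the cleat and within 20 mm of its first place along it (horizontal distance between disc and slot_end below 0.007 m and z of disc in the frame of board below 0.042 m and angle between each of disc, blank's own z axis and vertical below 0.05 rad and linear speed of each of disc, blank below 0.01 m/s and y of blank in the frame of board between -0.082 and -0.069 m and x of blank in the frame of board between 0.045 and 0.08 m); the robot touches nothing.
It fails at once if the disc is lifted: its underside centre more than 8 mm above the board (z of disc in the frame of board above 0.048 m).
It fails at once if the blank is lifted more than 8 mm (z of blank in the frame of board above 0.048 m).
It fails at once if the glue is moved more than 20 mm (distance of glue from where it was at the start of the episode above 0.02 m).
It fails at once if the gouge is moved more than 20 mm (distance of gouge from where it was at the start of the episode above 0.02 m).
It fails at once if the offcut is moved more than 20 mm (distance of offcut from where it was at the start of the episode above 0.02 m).
It also fails if it takes over 64 s, if anything falls off the work surface, if the arm or the gripper's body presses on something with over 40 N, if the wrist force passes 120 N, or if a joint passes its speed limit or range.

## Robot

A 6-joint arm with a two-finger parallel gripper is mounted at the origin on the work surface. World frame = base frame: x ahead of the robot, y to its left, z up, the work surface at z = 0. Lengths are in mm, angles in rad, forces in N, time in s.
With the tool pointing down it reaches from about 275 to 1000 mm from the base axis. Payload 8.4 kg.
Tool frame: the origin (TCP) lies midway between the tips of the shut fingers; the grasp point (between the pads) lies 19 mm behind it; y points along the fingers, z is the direction in which the jaws open and shut, and the axes are right-handed (so a half turn about y gives the same grasp; the last joint's range is limited). The gripper opens to 85 mm and grips with 20 to 120 N. Pads are 22 mm wide; open, the fingers measure 114 mm over their backs; the gripper's body (76 mm by 85 mm) begins 54 mm behind the grasp point. The pads swing forward as they close: fully open they stand 13 mm farther back than shut.
Start: joints at [-1.257, 0.353, 1.633, -0, 1.155, -0.002], TCP at [194.109, -594.096, 231.281] pointing down, gripper open.
Joint ranges: [-2.63, 2.63], [-0.92, 2.1], [0.06, 2.66], [-1.3, 4.44], [0, 2.69], [-3.02, 3.02]. Speed limits (rad/s): [2.22, 2.22, 2.79, 3.14, 3.14, 3.14].

## Interface

Orientations are given as [roll, pitch, yaw] about the fixed x, y, z axes, in that order (R = Rz(yaw) Ry(pitch) Rx(roll)).
In Python, from rig import r gives the robot as it stands. The module is installed in compiled form; this text tells all that it offers.
- The arm moves only by the tool apply_moves, never from a script. Its argument "plan" is text: rows parted by semicolons, each of 7 numbers parted by spaces: the shift along the tool's x, y, z in cm, then the turn, a rotation vector about the tool's x, y, z in degrees, then the closure, from 0 (fully open) to 1 (shut). A call has 1 to 20 rows; each row shifts and turns the pose as measured when the row begins, along the tool's axes as they then stand; what a row does not reach is not made up. A row lasts 1/10 s, in which the tool goes at most 50 mm and 8.59 degrees, less where a joint would pass 70% of its speed; a pose out of reach is approached as far as the arm can. A call is refused whole if a number of a shift passes 5 or a number of a turn 8.59, either way. A call with a gripper value outside its range is refused whole. The fingers move at their own pace and stop on an object; "squeeze" is the grip in N (left out, the last holds). Time passes only in rows, so rows that do not move let the fingers close. It gives the time, the measured TCP pose, the force and the opening at its end, in the units of the state.
- r.sense(): the state, without advancing time (a new reading comes with each control period).
- r.grab_frame(name): name is "side" or "top"; returns the picture (480x640x3 uint8, blue, green, red); there is no depth.
- r.get_calibration(name): a dict with "vertical_fov" (degrees; the focal length in pixels is half the picture's height over the tangent of half this angle, whatever the lens; pixels are square), "cx", "cy" (the principal point, pixels), "R" (3x3) and "t" (3): a world point X has camera coordinates R X + t. Camera axes: x right, y down, z forward; pixel columns grow to the right and rows downward; lengths in mm; the calibration is good to about 2 mm. A picture is of the moment at which its call begins. get_calibration takes no time and is no camera call.
- r.sign_off(): hands the job in, once; it reports no verdict.
The state is a dict: "clock": time; "qpos": joint angles; "qvel": joint speeds; "joint_efforts": joint torques, N m; "eef_pos": TCP position; "tcp_rot": TCP orientation; "contact_force": force on the tool from outside, world axes, zero at the start; "wrist_torque": the same for the moment, N m; "opening": opening from 0.0 (shut) to 1.0 (fully open).
Only numpy, scipy, OpenCV 4.12 (cv2) and the standard library are available. Lean on these libraries where they do the work, as an engineer would, in place of code of your own. Each camera call takes 0.05 s, during which the arm holds its last target. There are 200 camera calls.

## Working session

There is one attempt and no reset: what is moved stays moved. The work goes in short steps, Python scripts to look and compute and a tool call to move; the robot and the scene stay as the last step left them, time stands still between calls to the robot, and variables do not carry over. Pictures are saved under pics/ and viewed, about 8 in all and at most 12, crops included, and the job is handed in when it is done.

Besides the shell and the picture viewer there is one more tool, called in YAML: its name, and indented under it one key for each argument. apply_moves: Moves the arm, as the interface text tells. Its arguments: {"type":"object","properties":{"plan":{"type":"string"},"squeeze":{"type":"number"}},"required":["plan"]}

```bash
mkdir -p pics; python3 - <<'E'
from rig import r
import cv2
for n in("top","side"):
    im=r.grab_frame(n); cv2.imwrite(f"pics/{n}0.png",im)
    c=r.get_calibration(n); print(n,c)
s=r.sense(); print(s)
E
```

```text
top {'vertical_fov': 44.962646975219556, 'cx': 334.0017297762968, 'cy': 236.1184620485021, 'R': array([[ 0.00629423, -0.99997949, -0.00118736],
       [-0.98330519, -0.00597334, -0.18186593],
       [ 0.18185511,  0.00231224, -0.98332262]]), 't': array([ 13.4418859 , 502.10719713, 926.72265924])}
side {'vertical_fov': 55.53710943499482, 'cx': 314.65131058179946, 'cy': 242.5689637303265, 'R': array([[-0.85125557, -0.52467041, -0.00921516],
       [-0.40144421,  0.66243485, -0.63247341],
       [ 0.33794453, -0.53469714, -0.77452725]]), 't': array([442.43346836, 207.37455045, 649.19822881])}
{'clock': 0.1, 'qpos': array([-1.25738917e+00,  3.53571393e-01,  1.63405437e+00, -3.63425342e-05,
        1.15520409e+00, -2.42691398e-03]), 'qvel': array([-0.00027985, -0.00187822, -0.00397511,  0.00025438, -0.00010183,
        0.00053482]), 'joint_efforts': array([-3.14058261e-04, -6.06358409e+01, -3.42819142e+01, -3.90325783e-05,
        3.81990918e-03, -8.24414457e-06]), 'eef_pos': array([ 193.97296723, -593.69031705,  230.64374739]), 'tcp_rot': array([-1.57203360e+00, -3.02281295e-05, -2.82574387e+00]), 'contact_force': array([ 0.18767927,  0.20092509, -0.74722016]), 'wrist_torque': array([-0.01215351, -0.02213391,  0.00634624]), 'opening': 1.0033800830729838}
```

View pics/top0.png

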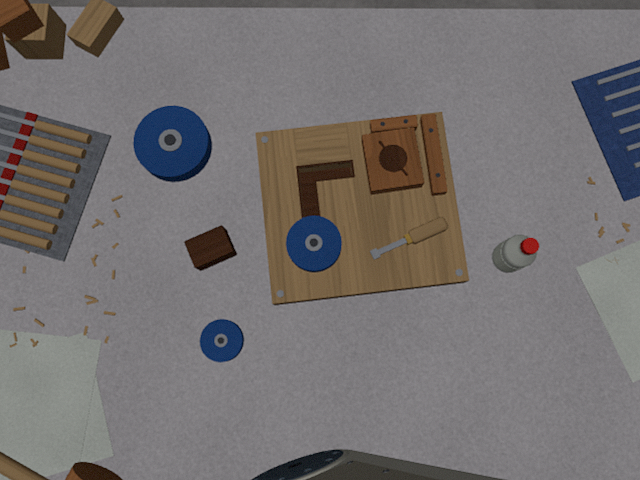

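View pics/side0.png

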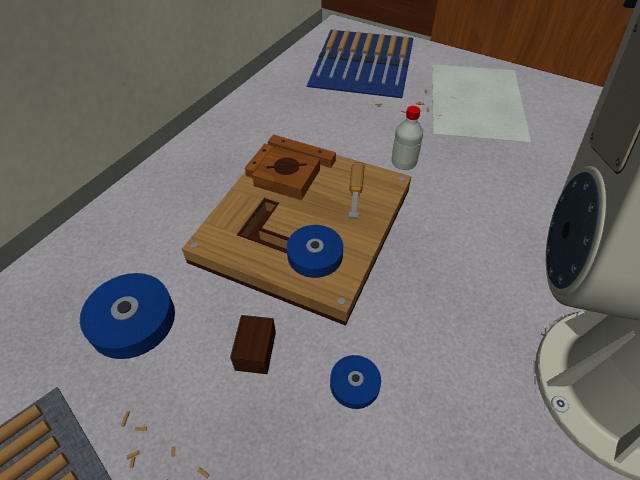

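The top picture shows three blue discs: a large one on the bench at (173,142), one on the board beside the slot at (314,243), and a small one on the bench at (221,340). The disc on the board fits, since its pin is in the long leg. The slot corner is near (307,172), the blank at (392,158), the offcut at (211,247), the gouge at (410,238) and the glue at (516,252). I'll measure these and confirm in a crop.

```bash
cat > h.py <<'E'
import numpy as np, cv2
from rig import r
def ray(cam,uv,z):
    c=r.get_calibration(cam); f=240/np.tan(np.radians(c["vertical_fov"]/2)); R,t=c["R"],c["t"]
    uv=np.atleast_2d(np.float64(uv)); d=np.c_[(uv[:,0]-c["cx"])/f,(uv[:,1]-c["cy"])/f,np.ones(len(uv))]@R
    o=-R.T@t; return (o+d*((z-o[2])/d[:,2])[:,None])[:,:2]
def proj(cam,X):
    c=r.get_calibration(cam); f=240/np.tan(np.radians(c["vertical_fov"]/2))
    p=np.atleast_2d(X)@c["R"].T+c["t"]; return p[:,:2]/p[:,2:]*f+[c["cx"],c["cy"]]
def blue(cam,im,near,z):
    """world circle of the blue disc's top face (plane z) nearest to pixel"""
    h=cv2.cvtColor(im,cv2.COLOR_BGR2HSV)
    m=cv2.inRange(h,(100,120,40),(125,255,255)); cs=cv2.findContours(m,cv2.RETR_EXTERNAL,cv2.CHAIN_APPROX_NONE)[0]
    c=max(cs,key=lambda c:cv2.pointPolygonTest(c,near,True)); 
    p=ray(cam,c[:,0,:],z); return cv2.minEnclosingCircle(p.astype(np.float32)),c
E
python3 - <<'E'
from h import *
for n,near in(("top",(300,243)),("side",(300,255))):
    im=cv2.imread(f"pics/{n}0.png")
    for q in ([(300,243),(160,142),(210,340)] if n=="top" else [(300,255)]):
        (c,rad),k=blue(n,im,q,64 if q in((300,243),(300,255)) else 24); print(n,q,c,2*rad)
im=cv2.imread("pics/top0.png")
# board mask
h=cv2.cvtColor(im,cv2.COLOR_BGR2HSV); m=cv2.inRange(h,(5,50,60),(30,255,255)); m[:100]=0;m[320:]=0;m[:,:250]=0;m[:,480:]=0
cs=cv2.findContours(m,cv2.RETR_EXTERNAL,cv2.CHAIN_APPROX_NONE)[0]; c=max(cs,key=cv2.contourArea)
a=cv2.approxPolyDP(cv2.convexHull(c),4,True)[:,0]; print(a.tolist()); print(ray("top",a,40).round(1).tolist())
cr=cv2.resize(im[100:320,170:480],None,fx=2.5,fy=2.5,interpolation=cv2.INTER_CUBIC); cv2.imwrite("pics/crop.png",cv2.convertScaleAbs(cr,alpha=1.5))
E
```

```text
top (300, 243) (487.41778564453125, 49.30169677734375) 93.41461181640625
top (160, 142) (672.44189453125, 302.9368896484375) 143.50009155273438
top (210, 340) (329.0240783691406, 202.8104248046875) 71.13655090332031
side (300, 255) (482.3492736816406, 57.651039123535156) 107.32538604736328
[[441, 112], [468, 280], [272, 303], [256, 133]]
[[726.1, -170.0], [430.2, -206.9], [390.1, 118.3], [685.4, 153.9]]
```

View pics/crop.png

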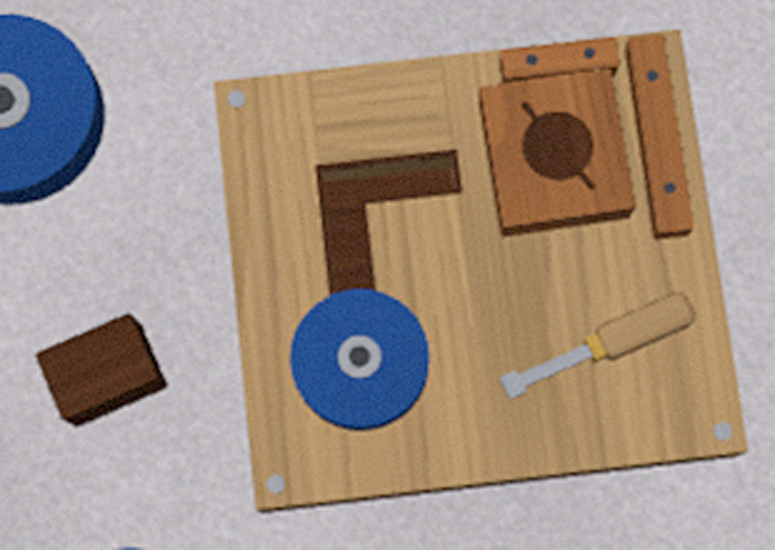

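The crop confirms the choice. The disc on the board, at crop (359,357), measures 93 mm against the 92 mm given, while the others are 143 and 71 mm. The slot is visible ahead of it, with its corner at crop (318,165) and its end at crop (460,180). The board centre is about (558,-26) with yaw 0.123. I'll turn the hand to the board's axes first.

apply_moves:
  plan: "0 0 0 0 -7.9 0 1; 0 0 0 0 -7.9 0 1; 0 0 0 0 -7.9 0 1; 0 0 0 0 -7.9 0 1; 0 0 0 0 -7.9 0 1; 0 0 0 0 -7.9 0 1; 0 0 0 0 -7.9 0 1; 0 0 0 0 -7.9 0 1; 0 0 0 0 -7.9 0 1; 0 0 0 0 -7.9 0 1; 0 0 0 0 0 0 1"

```text
clock: 1.2
eef_pos: [193.0, -590.5, 225.6]
tcp_rot: [-1.572, 0.011, -1.391]
contact_force: [-0.1, 0.5, 1.5]
opening: -0.002
```

```bash
cat >> h.py <<'E'
O=np.array([557.95,-26.2]); YAW=.123; cs_,sn=np.cos(YAW),np.sin(YAW)
def b2w(p): return O+np.array([[cs_,-sn],[sn,cs_]])@np.array(p,float)
def w2b(p): return np.array([[cs_,sn],[-sn,cs_]])@(np.array(p,float)-O)
def delta(target_b,z):
    """tool-axis shift in cm to reach board-frame xy, height z"""
    from scipy.spatial.transform import Rotation as Ro
    s=r.sense(); R=Ro.from_euler("xyz",s["tcp_rot"]).as_matrix(); d=np.r_[b2w(target_b),z]-s["eef_pos"]
    print("t",round(s["clock"],2),"board",w2b(s["eef_pos"][:2]).round(1),"z",s["eef_pos"][2].round(1),"rot",s["tcp_rot"].round(3),"F",s["contact_force"].round(1))
    print("shift cm",(R.T@d/10).round(2),"turn",np.degrees(R.T@Ro.from_matrix(Ro.from_euler("xyz",[-np.pi/2,0,-np.pi/2+YAW]).as_matrix()@R.T).as_rotvec()).round(2))
E
python3 - <<'E'
from h import *
delta((-134,84),120)
im=cv2.imread("pics/top0.png")
px=[(297.2,166),(353.5,160)]
print("slot outer corner",[w2b(p).round(1) for p in ray("top",px,40)],"expect 77,97 / 77,3")
d=[(238,98),(723,431),(275,484)]; print("bolts",[w2b(ray("top",(u/2.5+170,v/2.5+100),40)[0]).round(1) for u,v in d])
print("blank top",w2b(ray("top",(558/2.5+170,146/2.5+100),70)[0]),"disc",w2b((487.4,49.3)))
print("offcut",w2b(ray("top",(98/2.5+170,360/2.5+100),45)[0]))
E
```

```text
t 1.2 board [-431.5 -515.3] z 225.6 rot [-1.572  0.011 -1.391] F [-0.1  0.5  1.5]
shift cm [-58.04  11.14  33.1 ] turn [ 0.1   3.24 -0.61]
slot outer corner [array([80.5, 97.9]), array([79.9,  0.1])] expect 77,97 / 77,3
bolts [array([135.4, 148.2]), array([-134.7, -151.1]), array([-135. ,  149.4])]
blank top [ 65.36906845 -64.23653858] disc [-60.75389522  83.58538578]
offcut [-39.01987384 258.49673951]
```

apply_moves:
  plan: "0 0 0 0 3.2 0 1; -4.3 0 2.1 0 0 0 1; -4.3 0 2.1 0 0 0 1; -4.3 0 2.1 0 0 0 1; -4.3 0 2.1 0 0 0 1; -4.3 0 2.1 0 0 0 1; -4.3 0 2.1 0 0 0 1; -4.3 0 2.1 0 0 0 1; -4.3 0 2.1 0 0 0 1; -4.3 0 2.1 0 0 0 1; -4.3 0 2.1 0 0 0 1; -4.3 0 2.1 0 0 0 1; -4.3 0 2.1 0 0 0 1; -4.3 0 2.1 0 0 0 1; 0 0 0 0 0 0 1"

```text
clock: 2.7
eef_pos: [421.9, 11.7, 229.8]
tcp_rot: [-1.568, 0.01, -1.525]
contact_force: [0.3, -0.2, 0.4]
opening: -0.004
```

```bash
python3 -c "
from h import *
delta((-136,84),120)"
```

```text
t 2.7 board [-130.3   54.3] z 229.8 rot [-1.568  0.01  -1.525] F [ 0.3 -0.2  0.4]
shift cm [-2.81 11.01 -0.83] turn [-0.19 -4.44 -0.57]
```

apply_moves:
  plan: "-2.8 2 -0.8 0 -4.4 -0.6 1; 0 2.5 0 0 0 0 1; 0 2.5 0 0 0 0 1; 0 2.5 0 0 0 0 1; 0 1.5 0 0 0 0 1; 0 0 0 0 0 0 1"

```text
clock: 3.3
eef_pos: [413.1, 40.9, 117.2]
tcp_rot: [-1.565, -0.002, -1.464]
contact_force: [0.4, -0.5, 0.3]
opening: -0.002
```

```bash
python3 -c "
from h import *
delta((-136,84),46)"
```

```text
t 3.3 board [-135.6   84.4] z 117.2 rot [-1.565 -0.002 -1.464] F [ 0.4 -0.5  0.3]
shift cm [ 0.03  7.12 -0.08] turn [-0.32 -0.91  0.12]
```

apply_moves:
  plan: "0 2 0 0 -0.9 0 1; 0 2 0 0 0 0 1; 0 1.5 0 0 0 0 1; 0 1 0 0 0 0 1; 0 0.5 0 0 0 0 1; 0 0 0 0 0 0 1"

```text
clock: 3.9
eef_pos: [416.1, 38.8, 48.5]
tcp_rot: [-1.561, -0.003, -1.462]
contact_force: [-0.4, -0.3, -0.0]
opening: -0.004
```

```bash
python3 -c "
from h import *
delta((-122,84),46)"
```

```text
t 3.9 board [-132.8   82. ] z 48.5 rot [-1.561 -0.003 -1.462] F [-0.4 -0.3 -0. ]
shift cm [-0.22  0.26  1.08] turn [-0.55 -0.83  0.15]
```

apply_moves:
  plan: "-0.2 0.1 0.5 -0.5 -0.8 0 1; 0 0.05 0.7 0 0 0 1; 0 0 0.7 0 0 0 1; 0 0 0.7 0 0 0 1; 0 0 0.7 0 0 0 1; 0 0 0.7 0 0 0 1; 0 0 0.7 0 0 0 1; 0 0 0.7 0 0 0 1; 0 0 0.7 0 0 0 1; 0 0 0.7 0 0 0 1; 0 0 0.7 0 0 0 1; 0 0 0.7 0 0 0 1; 0 0 0 0 0 0 1"

```text
clock: 5.2
eef_pos: [501.6, 51.5, 48.5]
tcp_rot: [-1.577, -0.003, -1.448]
contact_force: [0.3, 0.3, -0.3]
opening: -0.001
```

```bash
python3 -c "
from h import *
delta((4,84),46)
im=r.grab_frame('top');cv2.imwrite('pics/t1.png',im)
(c,rad),k=blue('top',im,tuple(float(v) for v in proj('top',[*b2w((0,84)),64])[0]),64); print('disc',w2b(c),2*rad)
"
```

```text
t 5.2 board [-46.4  84.1] z 48.5 rot [-1.577 -0.003 -1.448] F [ 0.3  0.3 -0.3]
shift cm [0.   0.22 5.04] turn [ 0.35 -0.01  0.15]
disc [-8.37510552 71.08645195] 0.00019999999494757503
```

```bash
python3 -c "
from h import *
im=cv2.imread('pics/t1.png')
cv2.imwrite('pics/t1c.png',cv2.resize(im[80:330,170:490],None,fx=2.2,fy=2.2))"
```

```text
(no output)
```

View pics/t1c.png

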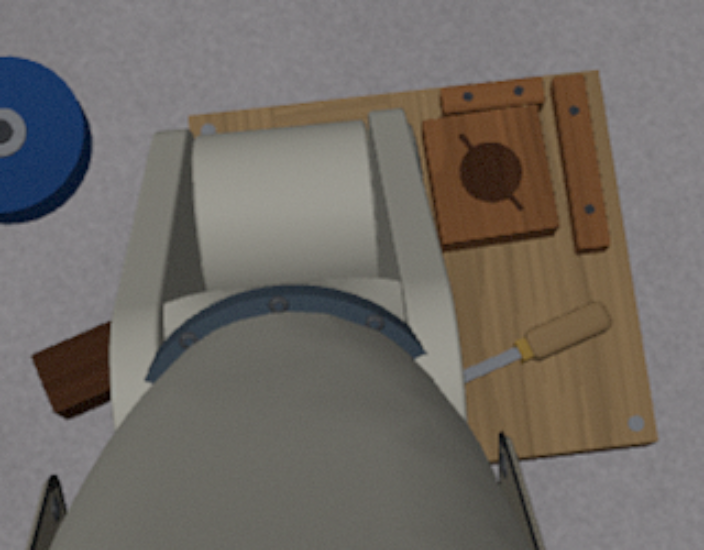

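The arm hides the disc from the top camera, with only the blank and offcut edge showing, so I'll use the side view.

```bash
python3 -c "
from h import *
im=r.grab_frame('side');cv2.imwrite('pics/s1.png',im)
cv2.imwrite('pics/s1c.png',cv2.resize(im[110:340,150:440],None,fx=2.5,fy=2.5))"
```

```text
(no output)
```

View pics/s1c.png

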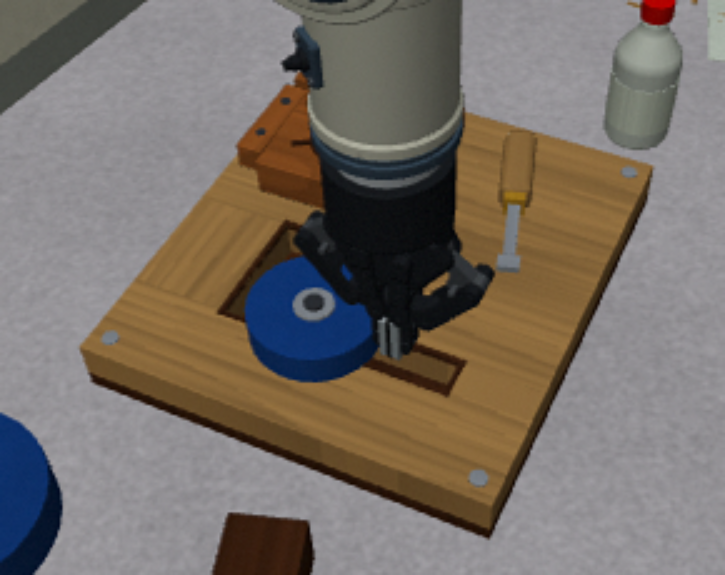

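The side view shows the shut fingertips at the disc's rim in the slot line, with the disc lying flat in mid-slot and its bolt at crop (313,302).

```bash
cat >> h.py <<'E'
def bolt(name,guess_b):
    """board-frame place of the disc from its bolt washer (bright, unsaturated) in the side view"""
    im=r.grab_frame("side"); cv2.imwrite(f"pics/{name}.png",im)
    u,v=proj("side",[*b2w(guess_b),66])[0].astype(int); w=22
    h=cv2.cvtColor(im[v-w:v+w,u-w:u+w],cv2.COLOR_BGR2HSV)
    m=cv2.inRange(h,(0,0,0),(179,90,255)); cs=cv2.findContours(m,cv2.RETR_EXTERNAL,cv2.CHAIN_APPROX_NONE)[0]
    for c in cs:
        if cv2.contourArea(c)>60:
            e=cv2.fitEllipse(c); print("bolt px",np.round(np.add(e[0],(u-w,v-w)),1),np.round(e[1],1),"disc board",w2b(ray("side",np.add(e[0],(u-w,v-w)),65)[0]).round(1))
E
python3 -c "
from h import *
print(w2b(ray('side',(275.2,230.8),66)[0]))
bolt('s2',(8,84))"
```

```text
[11.74905199 84.81116095]
bolt px [275.  231.2] [12.2 16.3] disc board [12.1 85. ]
bolt px [288.2 218.1] [19.8 33.8] disc board [ 5.2 49.8]
```

apply_moves:
  plan: "0 0.1 0.7 0.4 0 0 1; 0 0 0.7 0 0 0 1; 0 0 0.7 0 0 0 1; 0 0 0.7 0 0 0 1; 0 0 0.7 0 0 0 1; 0 0 0.6 0 0 0 1; 0 0 0.5 0 0 0 1; 0 0 0.4 0 0 0 1; 0 0 0.3 0 0 0 1; 0 0 0 0 0 0 1"

```text
clock: 6.35
eef_pos: [546.3, 56.9, 45.8]
tcp_rot: [-1.588, -0.003, -1.448]
contact_force: [-0.0, 0.5, 1.0]
opening: 0.002
```

```bash
python3 -c "
from h import *
delta((8,84),46)
bolt('s3',(55,84))"
```

```text
t 6.35 board [-1.3 83.9] z 45.8 rot [-1.588 -0.003 -1.448] F [-0.   0.5  1. ]
shift cm [-0.01 -0.03  0.93] turn [ 0.99 -0.01  0.15]
bolt px [250.9 223.5] [11.5 16.1] disc board [57.2 86.6]
bolt px [262.2 209.6] [21.8 35.8] disc board [55.2 50.4]
```

apply_moves:
  plan: "0 -0.05 0.5 0.8 0 0 1; 0 0 0.4 0 0 0 1; 0 0 0.3 0 0 0 1; 0 0 0 0 0 0 1; 0 0 0 0 0 0 1"

```text
clock: 6.9
eef_pos: [558.0, 58.3, 45.9]
tcp_rot: [-1.575, -0.003, -1.448]
contact_force: [-3.4, 0.0, 3.0]
opening: 0.002
```

```bash
python3 -c "
from h import *
delta((8,84),46)
bolt('s4',(62,84))"
```

```text
t 6.9 board [10.5 83.9] z 45.9 rot [-1.575 -0.003 -1.448] F [-3.4  0.   3. ]
shift cm [-0.01 -0.01 -0.25] turn [ 0.22 -0.01  0.15]
bolt px [244.8 221.6] [11.8 15.8] disc board [68.7 87.1]
bolt px [258.4 210.8] [25.3 45. ] disc board [59.9 55.5]
```

The disc is at the corner, with x about 68 against the wall and only 3 N on the hand. Next I back off, lift, and go round to its +y side.

apply_moves:
  plan: "0 0 -1 0 0 0 1; 0 0 -1 0 0 0 1; 0 -2.5 0 0 0 0 1; 0 -3 0 0 0 0 1; 0 0 0 0 0 0 1; -2.5 0 2.5 0 0 0 1; -2.5 0 2.5 0 0 0 1; -2.5 0 2.5 0 0 0 1; 0 0 0 0 0 0 1; 0 0 0 0 0 0 1"

```text
clock: 7.95
eef_pos: [601.2, 141.4, 100.5]
tcp_rot: [-1.569, -0.002, -1.449]
contact_force: [-0.8, 0.3, -0.2]
opening: -0.003
```

```bash
python3 -c "
from h import *
delta((66,158),47)
bolt('s5',(65,84))"
```

```text
t 7.95 board [ 63.5 161. ] z 100.5 rot [-1.569 -0.002 -1.449] F [-0.8  0.3 -0.2]
shift cm [0.29 5.35 0.24] turn [-0.1  -0.09  0.13]
bolt px [236.4 217.1] [28.6 43.8] disc board [87.1 83.8]
```

apply_moves:
  plan: "0 2 0.2 0 0 0 1; 0 1.8 0 0 0 0 1; 0 1 0 0 0 0 1; 0 0.5 0 0 0 0 1; 0 0 0 0 0 0 1"

```text
clock: 8.5
eef_pos: [600.1, 137.5, 45.7]
tcp_rot: [-1.57, -0.003, -1.452]
contact_force: [-0.8, 1.3, 0.6]
opening: 0.002
```

```bash
python3 -c "
from h import *
delta((66,72),46)
im=r.grab_frame('side')
cv2.imwrite('pics/s6c.png',cv2.resize(im[110:340,150:440],None,fx=2.5,fy=2.5))"
```

```text
t 8.5 board [ 61.9 157.3] z 45.7 rot [-1.57  -0.003 -1.452] F [-0.8  1.3  0.6]
shift cm [ 8.53 -0.01  0.45] turn [-0.04 -0.27  0.16]
```

View pics/s6c.png

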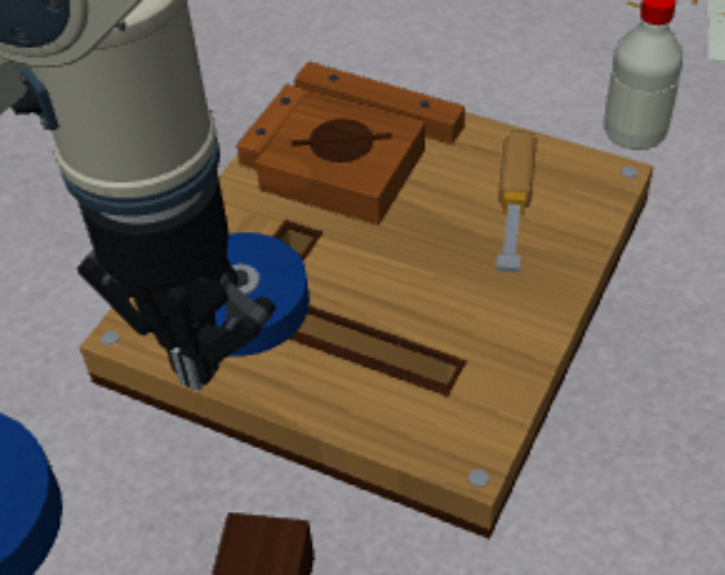

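The shut fingers stand on the +y side of the disc, with tips at crop (190,375), and the disc is flat at the corner. The slot is clear, so I push along -y.

apply_moves:
  plan: "0.6 0 0.4 0 0 0 1; 0.6 0 0 0 0 0 1; 0.6 0 0 0 0 0 1; 0.6 0 0 0 0 0 1; 0.6 0 0 0 0 0 1; 0.6 0 0 0 0 0 1; 0.6 0 0 0 0 0 1; 0.6 0 0 0 0 0 1; 0 0 0 0 0 0 1"

```text
clock: 9.45
eef_pos: [611.9, 86.4, 48.4]
tcp_rot: [-1.567, -0.002, -1.453]
contact_force: [-0.8, -1.1, -0.6]
opening: -0.001
```

```bash
python3 -c "
from h import *
delta((66,72),46)
bolt('s7',(66,60))"
```

```text
t 9.45 board [ 67.4 105.2] z 48.4 rot [-1.567 -0.002 -1.453] F [-0.8 -1.1 -0.6]
shift cm [ 3.32  0.25 -0.12] turn [-0.24 -0.31  0.09]
bolt px [246.9 209.8] [41.3 44.2] disc board [79.2 61.8]
```

apply_moves:
  plan: "0.5 0.2 -0.1 0 0 0 1; 0.5 0 0 0 0 0 1; 0.5 0 0 0 0 0 1; 0.5 0 0 0 0 0 1; 0.5 0 0 0 0 0 1; 0 0 0 0 0 0 1"

```text
clock: 10.1
eef_pos: [614.6, 61.0, 46.9]
tcp_rot: [-1.565, -0.0, -1.453]
contact_force: [-0.2, 0.8, 1.2]
opening: -0.001
```

```bash
python3 -c "
from h import *
delta((66,72),46)
im=r.grab_frame('side')
cv2.imwrite('pics/s8c.png',cv2.resize(im[110:340,150:440],None,fx=2.5,fy=2.5))"
```

```text
t 10.1 board [66.9 79.6] z 46.9 rot [-1.565 -0.    -1.453] F [-0.2  0.8  1.2]
shift cm [ 0.76  0.09 -0.09] turn [-0.32 -0.28  0.02]
```

View pics/s8c.png

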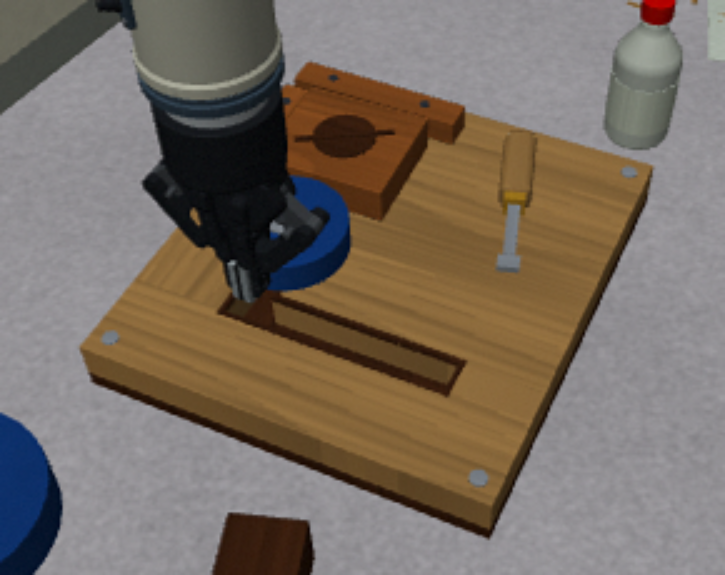

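The disc is well down the short leg, flat, and has begun to move the blank. A little more, gently.

apply_moves:
  plan: "0.3 0.1 0 0 0 0 1; 0.3 0 0 0 0 0 1; 0.2 0 0 0 0 0 1; 0 0 0 0 0 0 1"

```text
clock: 10.55
eef_pos: [615.8, 53.9, 46.2]
tcp_rot: [-1.564, 0.001, -1.453]
contact_force: [0.2, 1.8, 0.7]
opening: 0.001
```

```bash
python3 -c "
from h import *
delta((66,70),46)"
```

```text
t 10.55 board [67.3 72.4] z 46.2 rot [-1.564e+00  1.000e-03 -1.453e+00] F [0.2 1.8 0.7]
shift cm [ 0.24  0.02 -0.13] turn [-0.37 -0.29 -0.05]
```

apply_moves:
  plan: "0.2 0 0 0 0 0 1; 0.15 0 0 0 0 0 1; 0 0 0 0 0 0 1"

```text
clock: 10.85
eef_pos: [615.9, 53.4, 46.3]
tcp_rot: [-1.565, 0.005, -1.454]
contact_force: [-0.5, 1.0, -0.5]
opening: -0.001
```

apply_moves:
  plan: "0.4 0 0 0 0 0 1; 0.4 0 0 0 0 0 1; 0 0 0 0 0 0 1"

```text
clock: 11.15
eef_pos: [615.8, 53.9, 46.6]
tcp_rot: [-1.565, 0.017, -1.457]
contact_force: [-0.1, 0.3, -0.7]
opening: 0.005
```

It has stopped against something, either the slot end or the blank at the cleat. I'll back off, lift clear and check.

apply_moves:
  plan: "-1 0 0 0 0 0 1; -1.5 0 0 0 0 0 1; -2 0 0 0 0 0 1; -2 -2 0 0 0 0 1; -2 -4 0 0 0 0 1; -2 -4.5 0 0 0 0 1; -3 -3 -3 0 0 0 1; -4 0 -3 0 0 0 1; -4 0 -3 0 0 0 1; -4 0 -3 0 0 0 1; -4 0 -3 0 0 0 1; -4 0 -3 0 0 0 1; 0 0 0 0 0 0 1; 0 0 0 0 0 0 1"

```text
clock: 12.55
eef_pos: [395.3, 374.7, 189.3]
tcp_rot: [-1.559, 0.013, -1.456]
contact_force: [-0.3, 0.2, -0.1]
opening: 0.002
```

```bash
python3 - <<'E'
from h import *
delta((0,300),200)
im=r.grab_frame('top'); cv2.imwrite('pics/t9.png',im)
h=cv2.cvtColor(im,cv2.COLOR_BGR2HSV); m=cv2.inRange(h,(100,120,40),(125,255,255))
for c in cv2.findContours(m,cv2.RETR_EXTERNAL,cv2.CHAIN_APPROX_NONE)[0]:
    if cv2.contourArea(c)>800:
        q,rad=cv2.minEnclosingCircle(ray('top',c[:,0],64).astype(np.float32)); print('disc',w2b(q).round(1),2*rad)
s=r.grab_frame('side'); cv2.imwrite('pics/s9.png',s)
a=cv2.resize(im[90:290,240:480],None,fx=1.65,fy=1.65,interpolation=cv2.INTER_CUBIC); b=cv2.resize(s[110:310,150:390],None,fx=1.65,fy=1.65)
cv2.imwrite('pics/f.png',np.hstack([a,b]))
E
```

```text
t 12.55 board [-112.2  417.9] z 189.3 rot [-1.559  0.013 -1.456] F [-0.3  0.2 -0.1]
shift cm [11.68 -1.08 11.33] turn [-0.69 -0.49 -0.74]
disc [-200.2  247.7] 68.2288818359375
disc [65.5 15.2] 95.41845703125
disc [138.5 302.6] 137.6345977783203
disc [  72.6 -475.7] 255.71092224121094
```

View pics/f.png

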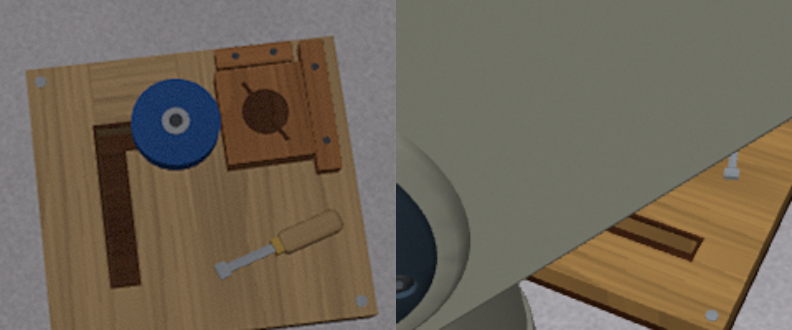

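```bash
python3 - <<'E'
from h import *
im0=cv2.imread('pics/top0.png');im=cv2.imread('pics/t9.png')
for n,i,g in(('start',im0,(392,158)),('end',im,(401,157))):
    x,y=g; v=cv2.cvtColor(i[y-20:y+20,x-20:x+20],cv2.COLOR_BGR2HSV)[...,2]
    _,m=cv2.threshold(cv2.GaussianBlur(v,(3,3),0),0,255,cv2.THRESH_BINARY_INV+cv2.THRESH_OTSU)
    m=cv2.morphologyEx(m,cv2.MORPH_OPEN,np.ones((9,9),np.uint8))
    c=max(cv2.findContours(m,cv2.RETR_EXTERNAL,cv2.CHAIN_APPROX_NONE)[0],key=cv2.contourArea); q=cv2.minEnclosingCircle(c)
    print(n,'blank',w2b(ray('top',np.add(q[0],(x-20,y-20)),70)[0]).round(1),q[1])
print('bolt',w2b(ray('top',(346.7,162.7),67)[0]).round(1))
E
```

```text
start blank [ 66.3 -62.3] 15.620599746704102
end blank [ 66.5 -75.9] 15.620599746704102
bolt [68.  13.9]
```

```bash
python3 -c "
from rig import r
s=r.sense();print(s['contact_force'],abs(s['qvel']).max());print(r.sign_off())"
```

```text
[ 0.13036064 -0.48453884 -0.25681978] 0.029110859909469704
the job is handed in; nothing more can be done
None
```

I pushed the blue disc with shut fingers along the long leg to the corner, then from its other side down the short leg until it stopped. I then backed the hand off, lifted it well clear and handed the job in at about 12.7 s.

The last checks, in board coordinates (mm):

| Item | Measured | Wanted |
|---|---|---|
| Disc at the corner, side view | about (69, 87) | (65, 85), within 12 |
| Disc at the end, from its outline | (65.5, 15.2) | (65, 15), within 7 |
| Disc at the end, from its bolt | (68, 14) | (65, 15), within 7 |
| Blank at the end | (66.5, -75.9), moved from (66.3, -62.3) | x 45 to 80, y -82 to -69 |

- **Disagreement:** the two readings of the disc's final place differ by about 3 mm. Both are inside the 7 mm limit.
- **Forces:** the readings at the end of each move stayed at or below about 5 N.
- **Bystanders:** the gouge looks unmoved in the last top picture, but I did not measure it. The glue bottle and the offcut were outside that crop; in the last side view that showed them, during the short-leg push, both looked unmoved.
- **Failed views:** the arm hid the disc from the top camera while pushing. The bolt readings from the side also failed while the hand covered it on the +y side, so I steered by the tool position there and by a picture partway. In the final side view the arm hid the disc and blank. That they lie flat and still rests on the last top picture; I did not measure tilt or speed.

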